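# Dock the sample rack in the tube reader's bay

### The job

Dock the loaded tube rack for reading by pushing only: slide it over the desk into the reader's bay, flat along the long fence, until its end rests against the two bumpers, then push the swing gate fully across behind it. Push gently with the fingertips and never clamp, lift or tip the rack or its tubes; the tubes stay standing in the rack, and the bottle and the small blue-tipped vial stay where they are.

Things in the scene. Friction and masses are not known exactly. Their poses are not given: they have to be found in the camera images.
- rack_dock: Fixed docking bay of the tube reader. Origin on the desk at its corner, where the fence's inner face (plane x = 0) meets the bumpers' faces (plane y = 0). At yaw 0, y points left along the fence, out of the bay, and x away from the robot. Behind the bumpers stands a white head, x -197 to 28 mm, 84 mm high. Rack home: its origin here at x = -80 to -83 mm, y = 135 mm, sides parallel to the fence
- fence_end (a point): top of the fence's inner edge at its free left end: x = 0, y = 420 mm in the dock's frame. The fence is a straight aluminium bar from y = 0 to here, on the far side of the lane, 34 mm high, 16 mm thick towards +x
- guide_mouth (a point): top inner edge of the short robot-side guide where its flare begins: x = -163 mm, y = 82 mm in the dock's frame. The guide runs from y = 0 to here, 16 mm thick towards -x, 34 mm high, then flares outward to y = 112 mm. The lane between fence and guide is 163 mm wide
- sample_rack: White tube rack, loose, 160 (its x) x 270 (its y) x 68 mm high, about 0.35 kg. Origin: centre of underside; y roughly along the fence, out of the bay. Starts outside the guide, 13 to 21 cm from home, 2 to 4 cm off the fence. Sides are open between a floor plate (5 to 8 mm up) and top frame (64 to 68 mm up): push on these. Tubes over 70 mm from the robot-side face, 145 mm from the left end
- rack_end (a point): middle of the rack's left (outer) end face, where it is pushed along the fence: 135 mm from the rack's origin along its y, 34 mm above the desk
- rack_side (a point): middle of the rack's robot-side long face: 80 mm from the rack's origin along its -x, 34 mm above the desk
- gate_arm (a joint): Swing gate: arm on top of the fence, turning on an upright pin. 0 = open, pointing out along the fence, leaning 0.14 rad away from the lane; grows anticlockwise seen from above; 1.711 = fully closed (end of travel), square to the fence, the post 1 mm behind the end of a rack that is home. A rack not home blocks it. Starts at 0 to 0.08 rad, stays where left, friction 0.05 N m
- gate_pivot (a point): axis of the gate, on the fence at x = 8 mm, y = 279 mm in the dock's frame, 45 mm above the desk (mid-height of the arm, which is 10 mm wide and 12 mm high)
- gate_post (a point): axis of the black upright rubber post at the free end of the gate arm, 75 mm from the pivot, to be pushed with a fingertip; 16 mm in diameter, from 36 to 88 mm above the desk; this point is 62 mm above the desk
- tube_1: capped sample tube, 13 mm in diameter with a 17 mm cap, 100 to 106 mm long, standing loose in a hole of the rack; origin at its lower end, its z axis up; at x = 20 mm, y = -22.5 mm in the rack's frame, 8 mm above the desk
- tube_2: capped sample tube, 13 mm in diameter with a 17 mm cap, 100 to 106 mm long, standing loose in a hole of the rack; origin at its lower end, its z axis up; at x = 40 mm, y = -45 mm in the rack's frame, 8 mm above the desk
- tube_3: capped sample tube, 13 mm in diameter with a 17 mm cap, 100 to 106 mm long, standing loose in a hole of the rack; origin at its lower end, its z axis up; at x = 0 mm, y = -67.5 mm in the rack's frame, 8 mm above the desk
- amber_bottle: amber glass bottle, 52 mm in diameter, 110 mm high, standing between the robot and the bay; origin under its centre; bystander
- vial_blue: dropper vial with blue tip, 24 mm in diameter, 64 mm high, left of the rack; origin under its centre; bystander

How it is judged (in metres and radians):
On the way:
1. the rack is home on the bumpers (within 6 mm) while the gate is still open (y of sample_rack in the frame of rack_dock below 0.141 m and x of sample_rack in the frame of rack_dock between -0.088 and -0.074 m and angle between the y axis of sample_rack and the y axis of rack_dock, either way round below 0.035 rad and value of joint gate_arm below 1.3 rad), for 0.1 s.
At the end, for the whole second after the job is handed in: Rack at rest on the desk, within 3 mm of the bumpers, in the lane and parallel to the fence (0.035 rad); gate closed past 1.64 rad; all three tubes in their holes, tilt under 0.15 rad. The rack was pushed home (within 6 mm) before the gate closed (y of sample_rack in the frame of rack_dock below 0.138 m and x of sample_rack in the frame of rack_dock between -0.088 and -0.074 m and angle between the y axis of sample_rack and the y axis of rack_dock, either way round below 0.035 rad and value of joint gate_arm above 1.64 rad and height (world z) of sample_rack below 0.004 m and angle between sample_rack's own z axis and vertical below 0.03 rad and linear speed of sample_rack below 0.01 m/s and angle between each of tube_1, tube_2, tube_3's own z axis and vertical below 0.15 rad and z of each of tube_1, tube_2, tube_3 in the frame of sample_rack below 0.016 m); the robot touches nothing.
It fails at once if the rack is rammed or clamped with over 40 N (contact force between the fingers and sample_rack above 40 N).
It fails at once if the rack is lifted or tipped (height (world z) of sample_rack above 0.012 m or angle between sample_rack's own z axis and vertical above 0.12 rad).
It fails at once if a tube is lifted or knocked over (height (world z) of any of tube_1, tube_2, tube_3 above 0.03 m or angle between any of tube_1, tube_2, tube_3's own z axis and vertical above 0.3 rad).
It fails at once if the fingers take hold of or press on a tube (contact force between the fingers and tube_1 above 3 N or contact force between the fingers and tube_2 above 3 N or contact force between the fingers and tube_3 above 3 N).
It fails at once if a bystander is pushed away or knocked over (distance of any of amber_bottle, vial_blue from where it was at the start of the episode above 0.02 m or angle between any of amber_bottle, vial_blue's own z axis and vertical above 0.3 rad).
It also fails if it takes over 72 s, if anything falls off the work surface, if the arm or the gripper's body presses on something with over 40 N, if the wrist force passes 120 N, or if a joint passes its speed limit or range.

### The arm

A 7-joint arm with a two-finger parallel gripper is mounted at the origin on the work surface; the furniture and walls round the work are solid. World frame = base frame: x ahead of the robot, y to its left, z up, the work surface at z = 0. Lengths are in mm, angles in rad, forces in N, time in s.
With the tool pointing down it reaches from about 425 to 1025 mm from the base axis. Payload 3.6 kg.
Tool frame: the origin (TCP) lies midway between the tips of the shut fingers; the grasp point (between the pads) lies 19 mm behind it (hold_point_z is the z of the grasp point in the tool frame, in mm); z points along the fingers, x is the direction in which the jaws open and shut, and the axes are right-handed (so a half turn about z gives the same grasp; the last joint's range is limited). The gripper opens to 85 mm and grips with 20 to 120 N. Pads are 22 mm wide; open, the fingers measure 114 mm over their backs; the gripper's body (76 mm by 85 mm) begins 54 mm behind the grasp point. The pads swing forward as they close: fully open they stand 13 mm farther back than shut.
Start: joints at [1.111, 0.591, 0.048, 1.609, -0.033, 0.943, -0.034], TCP at [259.332, -677.035, 231.302] pointing down, gripper open.
Joint ranges: [-2.69, 2.69], [-0.47, 2.24], [-1.27, 1.36], [0.19, 2.51], [-1.53, 4.68], [0.08, 2.07], [-3.09, 3.09]. Speed limits (rad/s): [2.57, 2.57, 3.14, 3.14, 3.14, 3.14, 3.14].

### API

Orientations are given as a 3x3 rotation matrix whose columns are the frame's x, y, z axes.
In Python, from bench import * gives the robot as it stands. The module is installed in compiled form; this text tells all that it offers.
- The arm moves only by the tool move_arm, never from a script. Its argument "rows" is one flat list of numbers, 7 for each row, row after row: the closure in counts, from 0 (fully open) to 255 (shut), then the shift along the tool's x, y, z as a fraction of full scale, then the turn, a rotation vector about the tool's x, y, z as a fraction of full scale. In form: [fingers, tx, ty, tz, ax, ay, az, fingers, tx, ty, tz, ax, ay, az, ...]. A call has 1 to 5 rows; each row is the pose to reach, as a shift and turn from the pose commanded when the call began, along the tool's axes at that moment; what a row does not reach only later rows make up. Full scale, the value 1, is 0.1 m for a shift and 90 degrees for a turn. A row lasts 1/12 s, in which the tool goes at most 41.7 mm and 7.16 degrees, less where a joint would pass 70% of its speed; a pose out of reach is approached as far as the arm can. A call with a number of a shift or a turn outside -1 to 1 is refused whole. A call with a gripper value outside its range is refused whole. The fingers move at their own pace and stop on an object; "newtons" is the grip in N (left out, the last holds). Time passes only in rows, so rows that repeat a pose let the fingers close. It gives the time, the measured TCP pose, the force and the opening at its end, in the units of the state.
- read_state(): the state, without advancing time (a new reading comes with each control period).
- snapshot(name): name is "side" or "top"; returns the picture (384x512x3 uint8, blue, green, red); there is no depth.
- calibration(name): a dict with "fov_y" (degrees; the focal length in pixels is half the picture's height over the tangent of half this angle, whatever the lens; pixels are square), "cx", "cy" (the principal point, pixels), "camera_from_world" (4x4, takes a point from world to camera coordinates). Camera axes: x right, y down, z forward; pixel columns grow to the right and rows downward; lengths in mm; the calibration is good to about 2 mm. A picture is of the moment at which its call begins. calibration takes no time and is no camera call.
- hand_in(): hands the job in, once; it reports no verdict.
Trained networks look in the newest picture that a camera, given by its name, has taken for a name from the list of things; names that differ only in an ending like _2 or _b are one class to them, and where a whole thing is asked for, a point or a joint stands for the part that bears it (a point fixed in the world has none). Each returns a list of dicts, best first, with "confidence" (0 to 1); they miss things now and then, are a little off and sometimes report something else, mostly with a low value. They report only what shows in the picture. A call takes as long as a camera call.
- regions_of(camera, query): "region" (384x512 bool, what is visible of it) and "box" ([centre column, centre row, width, height] in pixels, round what is visible of it).
The state is a dict: "time_s": time; "joints": joint angles; "joint_velocities": joint speeds; "joint_efforts": joint torques, N m; "position": TCP position; "tool_rot": TCP orientation; "contact_force": force on the tool from outside, world axes, zero at the start; "ft_torque": the same for the moment, N m; "gripper_width": finger opening in mm.
Only numpy, scipy, OpenCV 4.12 (cv2) and the standard library are available. Lean on these libraries where they do the work, as an engineer would, in place of code of your own. Each camera call takes 0.05 s, during which the arm holds its last target. There are 200 camera calls.

## Working session

There is one attempt and no reset: what is moved stays moved. The work goes in short steps, Python scripts to look and compute and a tool call to move; the robot and the scene stay as the last step left them, time stands still between calls to the robot, and variables do not carry over. Pictures are saved under pics/ and viewed, about 8 in all and at most 12, crops included, and the job is handed in when it is done.

Besides the shell and the picture viewer there is one more tool, called after "Call:" as name(argument=value, ...) on one line, values as JSON. move_arm: Moves the arm, as the interface text tells. Its arguments: {"type":"object","properties":{"rows":{"type":"array","items":{"type":"number"}},"newtons":{"type":"number"}},"required":["rows"]}

```bash
mkdir -p pics
python3 - <<'E'
from bench import *
import cv2,numpy as np
s=read_state(); print(s['time_s'],s['position'],np.round(s['tool_rot'],3),s['gripper_width'])
for n in('top','side'):
    im=snapshot(n); cv2.imwrite(f'pics/{n}0.png',im)
    c=calibration(n); print(n,c['fov_y'],c['cx'],c['cy'],np.round(c['camera_from_world'],3).tolist())
    for q in('rack_dock','sample_rack','gate_arm','gate_post','amber_bottle','vial_blue','tube_1'):
        print(q,[(round(d['confidence'],2),np.round(d['box']).tolist()) for d in regions_of(n,q)][:3])
E
```

```text
0.0 [ 259.01341329 -676.25030789  230.15101185] [[ 0.358 -0.934 -0.001]
 [-0.934 -0.358  0.002]
 [-0.002  0.    -1.   ]] 85.51866616855443
top 42.246173728732956 256.78343720700934 191.05495531179184 [[0.006, -1.0, -0.007, -4.248], [-0.997, -0.005, -0.077, 488.071], [0.077, 0.008, -0.997, 1666.474], [0.0, 0.0, 0.0, 1.0]]
rack_dock [(0.78, [287.0, 177.0, 159.0, 74.0])]
sample_rack [(0.56, [251.0, 182.0, 80.0, 54.0])]
gate_arm [(0.65, [241.0, 148.0, 28.0, 4.0])]
gate_post []
amber_bottle [(0.52, [348.0, 224.0, 20.0, 19.0]), (0.26, [288.0, 176.0, 155.0, 67.0])]
vial_blue [(0.61, [158.0, 215.0, 7.0, 5.0])]
tube_1 []
side 48.074944042914304 252.86200803552597 201.98711754449417 [[-0.839, -0.544, 0.017, 414.333], [-0.202, 0.284, -0.937, 163.981], [0.505, -0.79, -0.348, 984.919], [0.0, 0.0, 0.0, 1.0]]
rack_dock [(0.74, [251.0, 199.0, 146.0, 72.0])]
sample_rack [(0.79, [241.0, 216.0, 100.0, 62.0])]
gate_arm [(0.64, [202.0, 202.0, 24.0, 14.0])]
gate_post [(0.57, [194.0, 201.0, 7.0, 7.0]), (0.23, [239.0, 218.0, 102.0, 64.0])]
amber_bottle [(0.64, [333.0, 186.0, 17.0, 34.0])]
vial_blue []
tube_1 [(0.44, [240.0, 192.0, 6.0, 16.0])]
```

Run:
```python
import cv2
a=cv2.imread('pics/top0.png')[120:270,130:390]; cv2.imwrite('pics/top0c.png',cv2.resize(a,None,fx=3,fy=3,interpolation=cv2.INTER_CUBIC))
a=cv2.imread('pics/side0.png')[140:290,130:390]; cv2.imwrite('pics/side0c.png',cv2.resize(a,None,fx=3,fy=3,interpolation=cv2.INTER_CUBIC))
```

```text
(no output)
```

View pics/top0c.png

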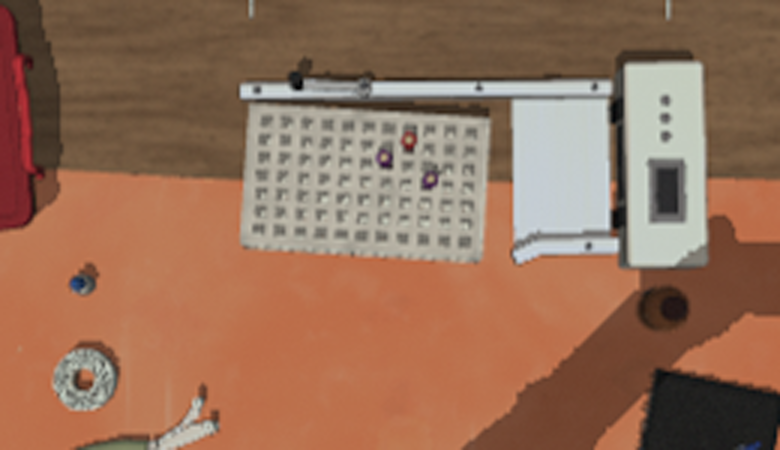

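View pics/side0c.png

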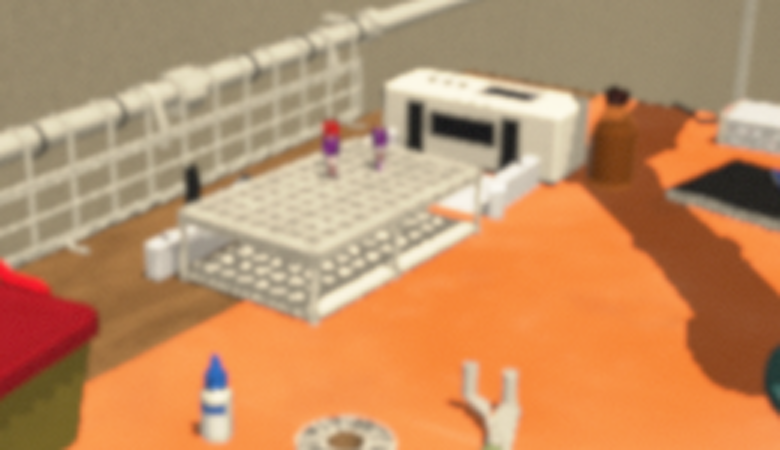

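The top crop shows the rack slightly turned, with corners near crop (250,103), (490,118), (481,262) and (243,247). The fence's inner edge runs from (241,99) to (612,95). The gate is open with its post at about (296,80), the vial is at (80,284) and the bottle at (663,308). The side crop agrees: the rack is upright with its tubes standing.

```bash
cat > h.py <<'E'
from bench import *
import cv2,numpy as np
def K(c):
    f=192/np.tan(np.radians(c['fov_y']/2)); return f
def back(n,uv,z):
    c=calibration(n);f=K(c);M=np.array(c['camera_from_world']);R=M[:3,:3];t=M[:3,3]
    d=R.T@np.array([(uv[0]-c['cx'])/f,(uv[1]-c['cy'])/f,1]);o=-R.T@t
    return (o+d*(z-o[2])/d[2])[:2]
def proj(n,P):
    c=calibration(n);f=K(c);M=np.array(c['camera_from_world'])
    p=np.atleast_2d(P)@M[:3,:3].T+M[:3,3]; return p[:,:2]/p[:,2:]*f+[c['cx'],c['cy']]
E
python3 - <<'E'
from h import *
cr=lambda x,y:(130+(x-1)/3,120+(y-1)/3)
for nm,p,z in[('fenceL',(240,100),34),('fenceR',(612,95),34),('guideR mouth',(538,237),34),('guide@bumper',(618,236),34),('headTL',(622,62),84),('headBR',(706,266),84),
 ('rTL',(250,103),68),('rTR',(490,118),68),('rBR',(481,262),68),('rBL',(243,247),68),('post',(294,76),88),('pivot',(366,84),51),('vial',(76,284),64),('bottle',(675,306),110),('boxBR',(30,225),0),('boxTR',(22,15),80)]:
    print(nm,np.round(back('top',cr(*p),z),0))
im=cv2.imread('pics/top0.png');g=cv2.resize(im[135:215,200:345],None,fx=5.5,fy=5.5,interpolation=cv2.INTER_CUBIC);cv2.imwrite('pics/t1.png',g)
E
```

```text
fenceL [615. 159.]
fenceR [ 623. -260.]
guideR mouth [ 462. -177.]
guide@bumper [ 464. -266.]
headTL [ 651. -264.]
headBR [ 429. -354.]
rTL [607. 144.]
rTR [ 591. -121.]
rBR [ 432. -111.]
rBL [447. 150.]
post [634.  94.]
pivot [631.  16.]
vial [406. 333.]
bottle [ 385. -315.]
boxBR [475. 401.]
boxTR [701. 396.]
```

View pics/t1.png

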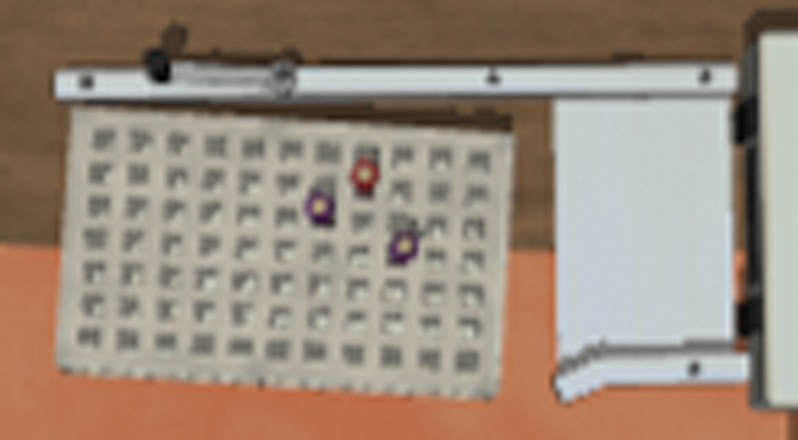

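Run:
```python
from h import *
for p in[(70,245),(30,255),(360,120)]: print(back('side',(130+p[0]/3,140+p[1]/3),0))
im=cv2.imread('pics/top0.png');cv2.imwrite('pics/t2.png',cv2.resize(im[20:180,150:400],None,fx=3,fy=3))
# fence inner edge by dark gradient, per column
g=cv2.cvtColor(im,cv2.COLOR_BGR2GRAY).astype(float)
P=[]
for u in list(range(214,330,4)):
    col=g[146:158,u]; d=np.diff(col); i=np.argmin(d)
    if 0<i<10:
        a,b,c=d[i-1:i+2]; s=0.5*(a-c)/(a-2*b+c); P.append([u,146+i+.5+s])
P=np.array(P)
W=np.array([back('top',p,34) for p in P]);print(np.round(W).tolist())
```

```text
[739.13994156 148.76476096]
[752.33821155 187.52156516]
[ 732.86564579 -349.25300662]
[[617.0, 144.0], [618.0, 130.0], [618.0, 117.0], [618.0, 103.0], [618.0, 90.0], [618.0, 76.0], [618.0, 63.0], [619.0, 49.0], [620.0, 36.0], [614.0, 22.0], [621.0, 9.0], [621.0, -5.0], [621.0, -18.0], [621.0, -32.0], [622.0, -45.0], [622.0, -59.0], [622.0, -72.0], [622.0, -86.0], [622.0, -100.0], [622.0, -113.0], [622.0, -127.0], [622.0, -140.0], [623.0, -154.0], [623.0, -167.0], [623.0, -181.0], [623.0, -194.0], [624.0, -208.0], [624.0, -221.0], [624.0, -235.0]]
```

View pics/t2.png

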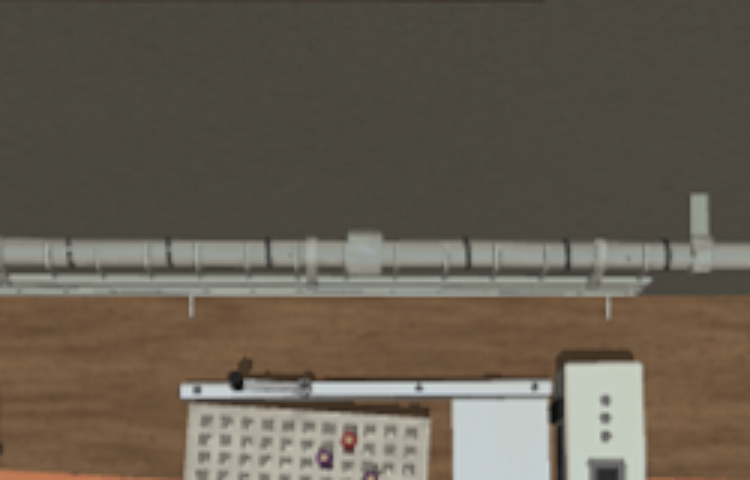

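Call:
move_arm(rows=[255, 0, 0, 0, 0, 0, 0.223, 255, 0, 0, 0, 0, 0, 0.223, 255, 0, 0, 0, 0, 0, 0.223, 255, 0, 0, 0, 0, 0, 0.223, 255, 0, 0, 0, 0, 0, 0.223], newtons=20)

```text
time_s: 1.22
position: [259.5, -677.0, 231.3]
tool_rot: [[0.018, -1.0, -0.0], [-1.0, -0.018, -0.0], [0.0, 0.0, -1.0]]
contact_force: [0.0, 0.4, 0.6]
gripper_width: 25.2
```

The fence's inner face is at about x=624 at the dock corner, with yaw about 0.017. The rear mesh wall, near x=735, leaves room behind the gate.

Call:
move_arm(rows=[255, -0.32, -0.09, 0, 0, 0, 0, 255, -0.64, -0.18, 0, 0, 0, 0, 255, -0.957, -0.272, 0, 0, 0, 0, 255, -0.957, -0.272, 0, 0, 0, 0])

```text
time_s: 1.55
position: [288.4, -573.0, 230.6]
tool_rot: [[0.025, -1.0, 0.001], [-1.0, -0.025, 0.008], [-0.008, -0.001, -1.0]]
contact_force: [0.3, 1.0, -0.6]
gripper_width: -0.2
```

Call:
move_arm(rows=[255, -0.32, -0.09, 0, 0, 0, 0, 255, -0.64, -0.18, 0, 0, 0, 0, 255, -0.957, -0.272, 0, 0, 0, 0])

```text
time_s: 1.8
position: [310.8, -484.1, 231.5]
tool_rot: [[0.017, -1.0, 0.0], [-1.0, -0.017, -0.0], [0.0, -0.0, -1.0]]
contact_force: [0.1, -0.6, 0.2]
gripper_width: 0.1
```

Call:
move_arm(rows=[255, -0.32, -0.09, 0, 0, 0, 0, 255, -0.64, -0.18, 0, 0, 0, 0, 255, -0.957, -0.272, 0, 0, 0, 0])

```text
time_s: 2.05
position: [336.7, -387.4, 231.6]
tool_rot: [[0.018, -1.0, 0.001], [-1.0, -0.018, -0.0], [0.0, -0.001, -1.0]]
contact_force: [1.6, 0.4, 0.0]
gripper_width: 0.0
```

Call:
move_arm(rows=[255, -0.32, -0.09, 0, 0, 0, 0, 255, -0.64, -0.18, 0, 0, 0, 0, 255, -0.957, -0.272, 0, 0, 0, 0])

```text
time_s: 2.3
position: [362.5, -291.3, 231.7]
tool_rot: [[0.018, -1.0, 0.001], [-1.0, -0.018, -0.001], [0.001, -0.001, -1.0]]
contact_force: [1.0, 0.4, 0.3]
gripper_width: -0.0
```

Call:
move_arm(rows=[255, -0.32, -0.09, 0, 0, 0, 0, 255, -0.64, -0.18, 0, 0, 0, 0, 255, -0.957, -0.272, 0, 0, 0, 0])

```text
time_s: 2.55
position: [388.3, -195.2, 231.7]
tool_rot: [[0.018, -1.0, 0.001], [-1.0, -0.018, -0.001], [0.001, -0.001, -1.0]]
contact_force: [1.0, -0.0, -0.1]
gripper_width: -0.0
```

Call:
move_arm(rows=[255, -0.32, -0.09, 0, 0, 0, 0, 255, -0.64, -0.18, 0, 0, 0, 0, 255, -0.957, -0.272, 0, 0, 0, 0, 255, -0.957, -0.272, 0, 0, 0, 0, 255, -0.957, -0.272, 0, 0, 0, 0])

```text
time_s: 2.97
position: [414.5, -98.7, 231.7]
tool_rot: [[0.023, -1.0, 0.001], [-1.0, -0.023, 0.0], [-0.0, -0.001, -1.0]]
contact_force: [-0.4, -0.5, 0.1]
gripper_width: -0.1
```

Call:
move_arm(rows=[255, 0, 0.03, 0.3, 0, 0, 0, 255, 0, 0.03, 0.6, 0, 0, 0, 255, 0, 0.03, 0.9, 0, 0, 0, 255, 0, 0.03, 1.0, 0, 0, 0, 255, 0, 0.03, 1.0, 0, 0, 0])

```text
time_s: 3.38
position: [408.5, -101.8, 129.2]
tool_rot: [[0.014, -1.0, -0.006], [-1.0, -0.014, 0.0], [-0.0, 0.006, -1.0]]
contact_force: [-0.8, -0.1, 0.2]
gripper_width: -0.1
```

Call:
move_arm(rows=[255, 0, 0, 0.25, 0, 0, 0, 255, 0, 0, 0.45, 0, 0, 0, 255, 0, 0, 0.5, 0, 0, 0, 255, 0, 0, 0.5, 0, 0, 0])

```text
time_s: 3.72
position: [410.3, -101.3, 81.0]
tool_rot: [[0.015, -1.0, -0.002], [-1.0, -0.015, -0.0], [0.0, 0.002, -1.0]]
contact_force: [-0.6, -1.1, -0.6]
gripper_width: 0.2
```

Run:
```python
from h import *
s=read_state();print(s['position'])
a=snapshot('top')[130:270,190:350];b=snapshot('side')[150:270,160:360]
cv2.imwrite('pics/v4.png',np.vstack([cv2.resize(a,(480,420),interpolation=2)[:, :],]) if 0 else np.hstack([cv2.resize(a,(400,350),interpolation=2),cv2.resize(b,(400,350),interpolation=2)]))
```

```text
[ 410.26755099 -101.33763084   81.01293731]
```

View pics/v4.png

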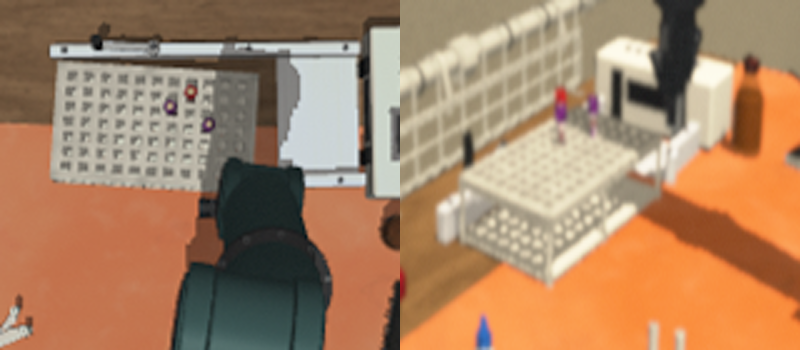

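Call:
move_arm(rows=[255, 0, 0, 0.2, 0, 0, 0, 255, 0, 0, 0.4, 0, 0, 0, 255, 0, 0, 0.5, 0, 0, 0, 255, 0, 0, 0.5, 0, 0, 0])

```text
time_s: 4.15
position: [410.9, -100.6, 31.1]
tool_rot: [[0.016, -1.0, -0.0], [-1.0, -0.016, -0.0], [0.0, 0.0, -1.0]]
contact_force: [0.3, -0.4, -0.6]
gripper_width: 0.1
```

Call:
move_arm(rows=[255, 0, -0.03, 0, 0, 0, 0, 255, 0, -0.06, 0, 0, 0, 0, 255, 0, -0.09, 0, 0, 0, 0, 255, 0, -0.12, 0, 0, 0, 0, 255, 0, -0.15, 0, 0, 0, 0])

```text
time_s: 4.57
position: [425.2, -100.3, 31.9]
tool_rot: [[0.015, -1.0, -0.001], [-1.0, -0.015, -0.0], [0.0, 0.001, -1.0]]
contact_force: [-1.7, -0.6, 0.8]
gripper_width: 0.2
```

Call:
move_arm(rows=[255, 0, -0.02, 0, 0, 0, 0, 255, 0, -0.04, 0, 0, 0, 0, 255, 0, -0.06, 0, 0, 0, 0, 255, 0, -0.08, 0, 0, 0, 0, 255, 0, -0.1, 0, 0, 0, 0])

```text
time_s: 4.98
position: [435.5, -100.1, 31.2]
tool_rot: [[0.015, -1.0, -0.001], [-1.0, -0.015, -0.0], [-0.0, 0.001, -1.0]]
contact_force: [-1.9, -0.5, 1.3]
gripper_width: 0.0
```

```bash
cat >> h.py <<'E'
from scipy.optimize import least_squares
D=np.array([624.,-261.]);YAW=.017
def rack():
    "rack pose in dock frame from top camera region (minarearect fit by corners of the top face)"
    snapshot('top'); r=regions_of('top','sample_rack')
    if not r: print('none');return
    m=r[0]['region'].astype(np.uint8); 
    return r[0]['confidence'],m
E
python3 - <<'E'
from h import *
s=read_state();print(s['position'],s['contact_force'])
a=snapshot('top');cv2.imwrite('pics/top5.png',a);cv2.imwrite('pics/v5.png',cv2.resize(a[135:215,200:345],None,fx=5.5,fy=5.5,interpolation=2))
E
```

```text
[ 435.50102769 -100.05897551   31.24120325] [-1.85405809 -0.47150396  1.25941248]
```

View pics/v5.png

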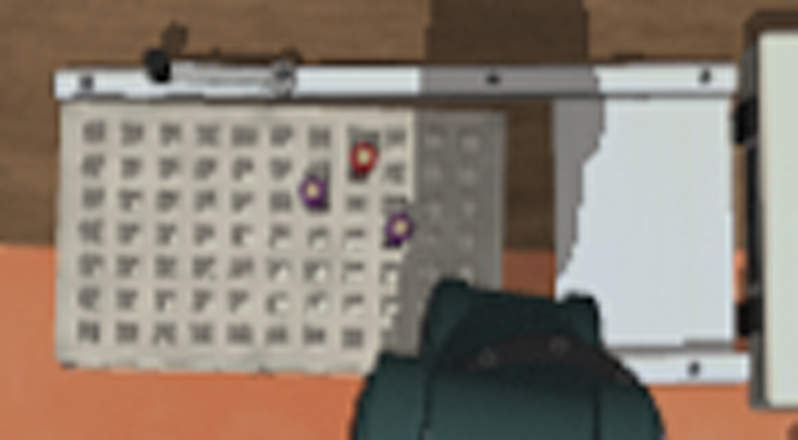

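The rack has turned and now sits about 0.03 rad off the fence line; its far edge runs from crop (60,103) to (503,112). I'll push 5 mm more here, then move to the middle of the side.

Call:
move_arm(rows=[255, 0, -0.02, 0, 0, 0, 0, 255, 0, -0.04, 0, 0, 0, 0, 255, 0, -0.05, 0, 0, 0, 0])

```text
time_s: 5.28
position: [441.1, -99.9, 31.2]
tool_rot: [[0.016, -1.0, 0.001], [-1.0, -0.016, -0.0], [0.0, -0.001, -1.0]]
contact_force: [-1.8, -0.5, 0.4]
gripper_width: 0.1
```

Call:
move_arm(rows=[255, 0, 0.12, 0, 0, 0, 0, 255, -0.35, 0.12, 0, 0, 0, 0, 255, -0.7, 0.12, 0, 0, 0, 0, 255, -1.0, 0.12, 0, 0, 0, 0, 255, -1.0, 0.12, 0, 0, 0, 0])

```text
time_s: 5.7
position: [428.9, 7.0, 31.2]
tool_rot: [[0.027, -1.0, 0.003], [-1.0, -0.027, 0.004], [-0.004, -0.003, -1.0]]
contact_force: [0.6, -0.4, 0.4]
gripper_width: 0.1
```

Call:
move_arm(rows=[255, -0.1, -0.03, 0, 0, 0, 0, 255, -0.1, -0.06, 0, 0, 0, 0, 255, -0.1, -0.09, 0, 0, 0, 0, 255, -0.1, -0.12, 0, 0, 0, 0, 255, -0.1, -0.14, 0, 0, 0, 0])

```text
time_s: 6.12
position: [441.8, 8.8, 31.3]
tool_rot: [[0.013, -1.0, 0.001], [-1.0, -0.013, -0.001], [0.001, -0.001, -1.0]]
contact_force: [-0.3, -0.8, 1.2]
gripper_width: -0.1
```

Call:
move_arm(rows=[255, 0, -0.015, 0, 0, 0, 0, 255, 0, -0.03, 0, 0, 0, 0, 255, 0, -0.04, 0, 0, 0, 0, 255, 0, -0.05, 0, 0, 0, 0])

```text
time_s: 6.45
position: [444.9, 9.6, 31.2]
tool_rot: [[0.015, -1.0, -0.002], [-1.0, -0.015, -0.0], [0.0, 0.002, -1.0]]
contact_force: [-2.1, -0.2, 0.0]
gripper_width: -0.3
```

Run:
```python
from h import *
s=read_state();print(s['position'],s['contact_force'])
a=snapshot('top');cv2.imwrite('pics/top6.png',a);cv2.imwrite('pics/v6.png',cv2.resize(a[135:215,200:345],None,fx=5.5,fy=5.5,interpolation=2))
```

```text
[444.91442433   9.60380509  31.21345263] [-2.07019117 -0.21472318  0.03941149]
```

View pics/v6.png

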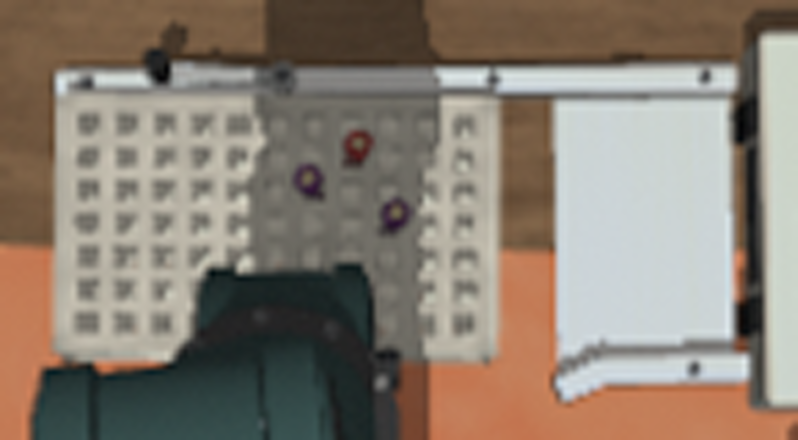

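Call:
move_arm(rows=[255, 0, -0.01, 0, 0, 0, 0, 255, 0, -0.02, 0, 0, 0, 0, 255, 0, -0.03, 0, 0, 0, 0, 255, 0, -0.03, 0, 0, 0, 0])

```text
time_s: 6.83
position: [447.1, 10.0, 31.2]
tool_rot: [[0.016, -1.0, -0.003], [-1.0, -0.016, -0.0], [0.0, 0.003, -1.0]]
contact_force: [-4.8, -1.7, 1.5]
gripper_width: -0.2
```

Run:
```python
from h import *
cr=lambda x,y:(200+x/5.5-.4,135+y/5.5-.4)
for p in[(57,97),(498,95),(497,360),(57,358)]: print(np.round(back('top',cr(*p),68),1))
```

```text
[612.5 154.1]
[ 615.  -111.5]
[ 455.2 -111. ]
[455. 152.]
```

Call:
move_arm(rows=[255, 0, 0.25, 0, 0, 0, 0, 255, -0.35, 0.25, 0, 0, 0, 0, 255, -0.7, 0.25, 0, 0, 0, 0, 255, -1.0, 0.25, 0, 0, 0, 0])

```text
time_s: 7.17
position: [424.8, 112.0, 31.5]
tool_rot: [[0.015, -1.0, 0.005], [-1.0, -0.015, 0.002], [-0.002, -0.005, -1.0]]
contact_force: [0.9, 0.3, -0.4]
gripper_width: -0.2
```

Call:
move_arm(rows=[255, -0.35, 0, 0, 0, 0, 0, 255, -0.7, 0, 0, 0, 0, 0, 255, -0.9, 0, 0, 0, 0, 0, 255, -0.9, -0.35, 0, 0, 0, 0, 255, -0.9, -0.65, 0, 0, 0, 0])

```text
time_s: 7.58
position: [487.6, 205.3, 31.6]
tool_rot: [[0.023, -1.0, 0.004], [-1.0, -0.023, 0.003], [-0.003, -0.004, -1.0]]
contact_force: [1.8, 0.7, -0.7]
gripper_width: -0.3
```

Call:
move_arm(rows=[255, 0, -0.3, 0, 0, 0, 0, 255, 0, -0.5, 0, 0, 0, 0, 255, 0, -0.5, 0, 0, 0, 0])

```text
time_s: 7.83
position: [545.1, 203.1, 32.4]
tool_rot: [[0.014, -1.0, 0.013], [-1.0, -0.014, 0.003], [-0.003, -0.013, -1.0]]
contact_force: [0.7, -0.2, 0.6]
gripper_width: 0.6
```

Run:
```python
from h import *
s=read_state();print(s['position'],s['contact_force'])
a=snapshot('top');cv2.imwrite('pics/top7.png',a);cv2.imwrite('pics/v7.png',cv2.resize(a[135:215,200:345],None,fx=5.5,fy=5.5,interpolation=2))
```

```text
[545.08869421 203.1037686   32.43877818] [ 0.74461398 -0.21264672  0.6312218 ]
```

View pics/v7.png

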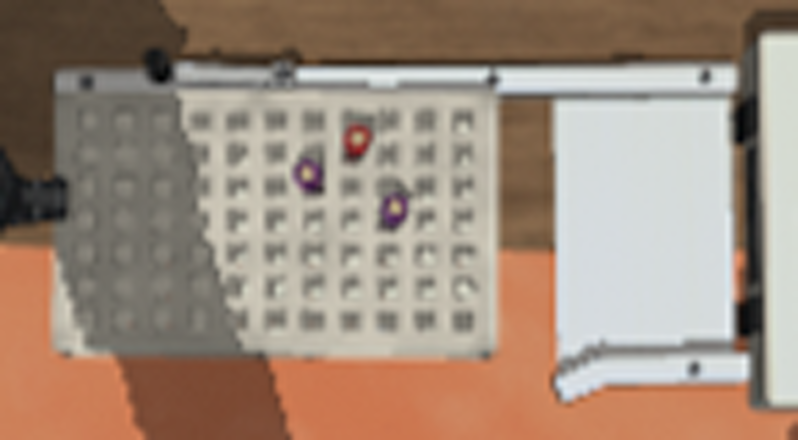

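The rack now lies flat on the fence: far edge at crop row 92 from column 57 to 497, with no visible gap. Next I push its end.

Call:
move_arm(rows=[255, 0.05, 0.09, 0, 0, 0, 0, 255, 0.13, 0.09, 0, 0, 0, 0, 255, 0.2, 0.09, 0, 0, 0, 0, 255, 0.26, 0.09, 0, 0, 0, 0, 255, 0.32, 0.09, 0, 0, 0, 0])

```text
time_s: 8.3
position: [526.5, 168.6, 31.3]
tool_rot: [[0.015, -1.0, -0.001], [-1.0, -0.015, -0.0], [0.0, 0.001, -1.0]]
contact_force: [-1.2, 1.2, -0.3]
gripper_width: 0.1
```

Call:
move_arm(rows=[255, 0.08, 0, 0, 0, 0, 0, 255, 0.16, 0, 0, 0, 0, 0, 255, 0.24, 0, 0, 0, 0, 0, 255, 0.32, 0, 0, 0, 0, 0, 255, 0.4, 0, 0, 0, 0, 0])

```text
time_s: 8.72
position: [527.5, 128.7, 31.2]
tool_rot: [[0.016, -1.0, -0.001], [-1.0, -0.016, 0.0], [-0.0, 0.001, -1.0]]
contact_force: [-1.4, 2.5, 0.7]
gripper_width: 0.1
```

Run:
```python
from h import *
s=read_state();print(s['position'],s['contact_force'])
a=snapshot('top');cv2.imwrite('pics/top8.png',a);cv2.imwrite('pics/v8.png',cv2.resize(a[135:215,200:345],None,fx=5.5,fy=5.5,interpolation=2))
```

```text
[527.54836321 128.7261887   31.18819265] [-1.39036571  2.53622336  0.73538247]
```

View pics/v8.png

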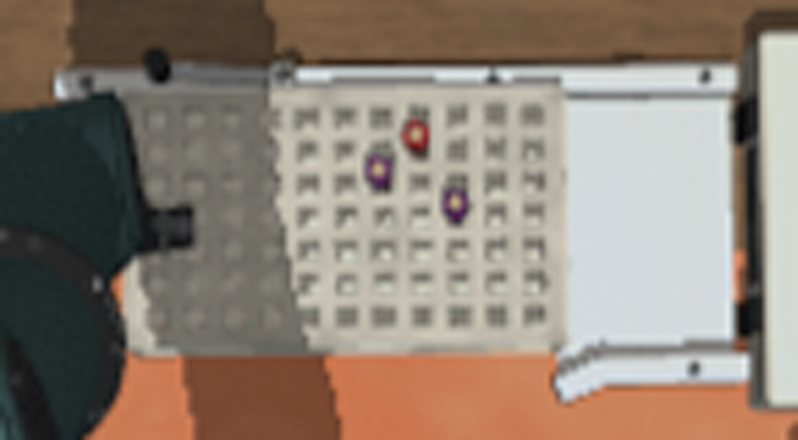

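Call:
move_arm(rows=[255, 0.08, 0, 0, 0, 0, 0, 255, 0.16, 0, 0, 0, 0, 0, 255, 0.24, 0, 0, 0, 0, 0, 255, 0.32, 0, 0, 0, 0, 0, 255, 0.4, 0, 0, 0, 0, 0])

```text
time_s: 9.18
position: [528.7, 88.3, 31.2]
tool_rot: [[0.015, -1.0, 0.0], [-1.0, -0.015, -0.0], [0.0, -0.0, -1.0]]
contact_force: [-1.5, 1.3, -1.4]
gripper_width: -0.1
```

Call:
move_arm(rows=[255, 0.08, 0, 0, 0, 0, 0, 255, 0.16, 0, 0, 0, 0, 0, 255, 0.24, 0, 0, 0, 0, 0, 255, 0.32, 0, 0, 0, 0, 0, 255, 0.4, 0, 0, 0, 0, 0])

```text
time_s: 9.6
position: [529.3, 48.5, 31.3]
tool_rot: [[0.015, -1.0, 0.0], [-1.0, -0.015, -0.0], [0.0, -0.0, -1.0]]
contact_force: [-1.7, 1.5, -1.0]
gripper_width: -0.2
```

Call:
move_arm(rows=[255, 0.05, 0, 0, 0, 0, 0, 255, 0.09, 0, 0, 0, 0, 0, 255, 0.13, 0, 0, 0, 0, 0, 255, 0.16, 0, 0, 0, 0, 0])

```text
time_s: 9.93
position: [529.6, 33.2, 31.3]
tool_rot: [[0.016, -1.0, 0.0], [-1.0, -0.016, 0.0], [-0.0, -0.0, -1.0]]
contact_force: [-1.6, 2.5, -0.8]
gripper_width: -0.0
```

Run:
```python
from h import *
s=read_state();print(s['position'],s['contact_force'])
a=snapshot('top');cv2.imwrite('pics/v9.png',cv2.resize(a[135:215,200:345],None,fx=5.5,fy=5.5,interpolation=2))
```

```text
[529.56415305  33.24146304  31.3084604 ] [-1.59961914  2.46237903 -0.82563015]
```

View pics/v9.png

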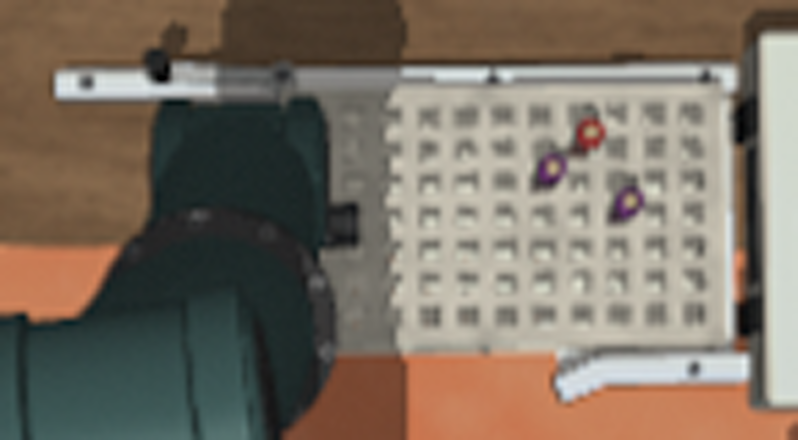

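The rack is inside the lane with about 10 mm left to the bumpers: its end is near crop column 728, the bumpers near 740. I'll go slowly from here.

Call:
move_arm(rows=[255, 0.02, 0, 0, 0, 0, 0, 255, 0.04, 0, 0, 0, 0, 0, 255, 0.06, 0, 0, 0, 0, 0, 255, 0.08, 0, 0, 0, 0, 0])

```text
time_s: 10.32
position: [529.7, 25.7, 31.3]
tool_rot: [[0.016, -1.0, 0.0], [-1.0, -0.016, 0.0], [-0.0, -0.0, -1.0]]
contact_force: [-0.6, 2.6, -0.3]
gripper_width: 0.4
```

Call:
move_arm(rows=[255, 0.01, 0, 0, 0, 0, 0, 255, 0.02, 0, 0, 0, 0, 0, 255, 0.03, 0, 0, 0, 0, 0, 255, 0.03, 0, 0, 0, 0, 0])

```text
time_s: 10.65
position: [529.8, 22.3, 31.3]
tool_rot: [[0.015, -1.0, 0.0], [-1.0, -0.015, -0.0], [0.0, -0.0, -1.0]]
contact_force: [-0.9, 1.4, 0.9]
gripper_width: 0.3
```

Call:
move_arm(rows=[255, 0.01, 0, 0, 0, 0, 0, 255, 0.02, 0, 0, 0, 0, 0, 255, 0.02, 0, 0, 0, 0, 0])

```text
time_s: 10.9
position: [529.8, 22.3, 31.3]
tool_rot: [[0.017, -1.0, -0.0], [-1.0, -0.017, 0.002], [-0.002, -0.0, -1.0]]
contact_force: [-1.3, 5.3, 0.8]
gripper_width: -0.1
```

Call:
move_arm(rows=[255, 0.01, 0, 0, 0, 0, 0, 255, 0.02, 0, 0, 0, 0, 0, 255, 0.02, 0, 0, 0, 0, 0])

```text
time_s: 11.15
position: [529.8, 22.3, 31.4]
tool_rot: [[0.019, -1.0, -0.0], [-1.0, -0.019, 0.004], [-0.004, 0.0, -1.0]]
contact_force: [-1.3, 8.9, 0.9]
gripper_width: -0.1
```

The rack stopped at TCP y=22.3, where I expected the bumpers, and the force then rose to 9 N. I'll retreat and check.

Call:
move_arm(rows=[255, -0.3, 0, 0, 0, 0, 0, 255, -0.7, 0, 0, 0, 0, 0, 255, -0.7, 0, -0.4, 0, 0, 0, 255, -0.7, 0, -0.8, 0, 0, 0, 255, -0.7, 0, -1.0, 0, 0, 0])

```text
time_s: 11.57
position: [530.6, 88.7, 134.0]
tool_rot: [[0.017, -1.0, 0.004], [-1.0, -0.017, -0.0], [0.0, -0.004, -1.0]]
contact_force: [1.3, -0.2, 0.4]
gripper_width: -0.1
```

Run:
```python
from h import *
s=read_state();print(s['position'],s['contact_force'],np.round(s['joints'],2))
a=snapshot('top');cv2.imwrite('pics/v10.png',cv2.resize(a[135:215,200:345],None,fx=5.5,fy=5.5,interpolation=2))
def w(xy,z): return [*(D+xy[0]*np.array([1,YAW])+xy[1]*np.array([-YAW,1])),z]
# predicted crop positions of the rack's top corners at home (x=-81.5)
print(np.round((proj('top',[w((x,y),68) for x,y in[(-1.5,0),(-161.5,0),(-1.5,270),(-161.5,270)]])-[200,135]+.4)*5.5))
```

```text
[530.57659006  88.71939631 134.03014509] [ 1.31667102 -0.21668698  0.44255192] [-0.35  0.5   0.14  2.11 -0.13  0.53 -1.67]
[[747.  84.]
 [753. 349.]
 [298.  89.]
 [301. 354.]]
```

View pics/v10.png

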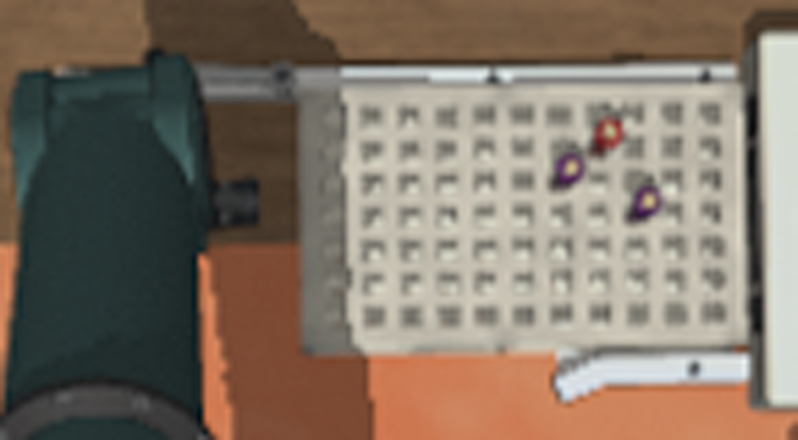

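The rack is home: its corners at crop columns 300 and 745 match the prediction, and the tubes stand. I'll go over the fence to the far side of the gate post.

Call:
move_arm(rows=[255, 0, -0.2, 0, 0, 0, 0, 255, 0, -0.45, 0, 0, 0, 0, 255, 0, -0.7, 0, 0, 0, 0, 255, 0, -0.7, 0, 0, 0, 0])

```text
time_s: 11.95
position: [605.3, 88.5, 132.2]
tool_rot: [[0.014, -1.0, 0.009], [-1.0, -0.014, -0.0], [0.001, -0.009, -1.0]]
contact_force: [1.2, -0.4, -0.6]
gripper_width: -0.1
```

Call:
move_arm(rows=[255, 0, -0.2, 0, 0, 0, 0, 255, 0, -0.45, 0, 0, 0, 0, 255, 0, -0.66, 0, 0, 0, 0, 255, 0, -0.66, 0, 0, 0, 0])

```text
time_s: 12.28
position: [669.5, 89.3, 131.4]
tool_rot: [[0.014, -1.0, 0.006], [-1.0, -0.014, -0.001], [0.001, -0.006, -1.0]]
contact_force: [-0.5, -0.6, 0.6]
gripper_width: -0.1
```

Call:
move_arm(rows=[255, 0, 0, 0.15, 0, 0, 0, 255, 0, 0, 0.3, 0, 0, 0, 255, 0, 0, 0.5, 0, 0, 0, 255, 0, 0, 0.7, 0, 0, 0, 255, 0, 0, 0.78, 0, 0, 0])

```text
time_s: 12.7
position: [661.7, 89.4, 50.4]
tool_rot: [[0.015, -1.0, -0.005], [-1.0, -0.015, -0.002], [0.002, 0.005, -1.0]]
contact_force: [-0.0, -0.1, -0.3]
gripper_width: -0.1
```

Run:
```python
from h import *
s=read_state();print(s['position'],s['contact_force'])
a=snapshot('side');cv2.imwrite('pics/v11.png',cv2.resize(a[140:260,130:310],None,fx=4,fy=4,interpolation=2))
```

```text
[661.69312766  89.42513462  50.36693723] [-0.00111144 -0.1411322  -0.26527268]
```

View pics/v11.png

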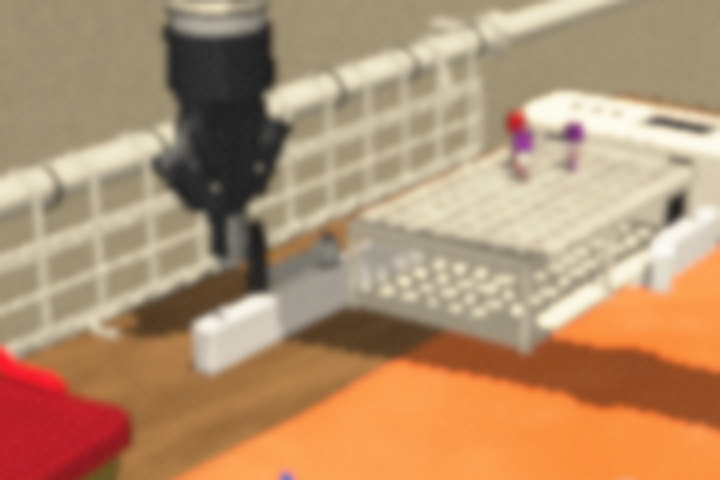

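The closed fingertips are behind the post, on the wall side, and level with it; the tubes are upright. Now I swing the gate.

Call:
move_arm(rows=[255, 0, 0.08, 0, 0, 0, 0, 255, 0, 0.16, 0, 0, 0, 0, 255, 0, 0.24, 0, 0, 0, 0, 255, 0, 0.33, 0, 0, 0, 0, 255, 0, 0.42, 0, 0, 0, 0])

```text
time_s: 13.17
position: [622.5, 89.6, 54.5]
tool_rot: [[0.016, -1.0, 0.002], [-1.0, -0.016, -0.0], [0.0, -0.002, -1.0]]
contact_force: [1.0, -1.2, 0.7]
gripper_width: 0.2
```

Call:
move_arm(rows=[255, 0.03, 0.08, 0, 0, 0, 0, 255, 0.08, 0.17, 0, 0, 0, 0, 255, 0.14, 0.26, 0, 0, 0, 0, 255, 0.22, 0.34, 0, 0, 0, 0, 255, 0.27, 0.39, 0, 0, 0, 0])

```text
time_s: 13.58
position: [582.7, 60.6, 53.4]
tool_rot: [[0.014, -1.0, -0.001], [-1.0, -0.014, -0.001], [0.001, 0.001, -1.0]]
contact_force: [1.0, -0.9, 0.7]
gripper_width: -0.1
```

Run:
```python
from h import *
s=read_state();print(s['position'],s['contact_force'])
for n,z in(('top',88),('side',62)):
    im=snapshot(n);cv2.imwrite(f'pics/g_{n}.png',im)
    for q in('gate_post','gate_arm'):
        print(n,q,[(round(d['confidence'],2),np.round(d['box']).tolist(),np.round(back(n,d['box'][:2],z))) for d in regions_of(n,q)][:2])
    print([np.round(proj(n,[[627-75*np.sin(f),18+75*np.cos(f),62]])[0]).tolist() for f in(0,.6,.9,1.2,1.57)])
```

```text
[582.67362707  60.58426744  53.36628279] [ 1.04207438 -0.89803737  0.65347109]
top gate_post []
top gate_arm []
[[229.0, 148.0], [232.0, 161.0], [237.0, 166.0], [243.0, 169.0], [251.0, 171.0]]
side gate_post []
side gate_arm [(0.64, [250.0, 198.0, 144.0, 69.0], array([530., -39.])), (0.57, [219.0, 205.0, 12.0, 17.0], array([570.,  59.]))]
[[195.0, 204.0], [210.0, 206.0], [218.0, 205.0], [226.0, 204.0], [233.0, 202.0]]
```

Call:
move_arm(rows=[255, 0, -0.05, 0, 0, 0, 0, 255, -0.25, -0.05, 0, 0, 0, 0, 255, -0.45, -0.03, 0, 0, 0, 0, 255, -0.45, 0.2, 0, 0, 0, 0, 255, -0.45, 0.22, 0, 0, 0, 0])

```text
time_s: 14.3
position: [557.5, 109.3, 52.6]
tool_rot: [[0.02, -1.0, -0.006], [-1.0, -0.02, 0.001], [-0.001, 0.006, -1.0]]
contact_force: [-1.8, -0.8, -0.7]
gripper_width: -0.0
```

Call:
move_arm(rows=[255, 0.1, 0, 0, 0, 0, 0, 255, 0.2, 0.02, 0, 0, 0, 0, 255, 0.28, 0.04, 0, 0, 0, 0, 255, 0.36, 0.06, 0, 0, 0, 0, 255, 0.42, 0.08, 0, 0, 0, 0])

```text
time_s: 14.72
position: [553.9, 62.7, 53.2]
tool_rot: [[0.013, -1.0, -0.001], [-1.0, -0.013, -0.0], [0.0, 0.001, -1.0]]
contact_force: [-0.2, 1.5, 0.1]
gripper_width: -0.1
```

Call:
move_arm(rows=[255, 0.05, 0.01, 0, 0, 0, 0, 255, 0.1, 0.02, 0, 0, 0, 0, 255, 0.15, 0.03, 0, 0, 0, 0, 255, 0.19, 0.03, 0, 0, 0, 0])

```text
time_s: 15.05
position: [551.1, 45.2, 53.3]
tool_rot: [[0.015, -1.0, -0.0], [-1.0, -0.015, -0.0], [0.0, 0.0, -1.0]]
contact_force: [0.0, 0.7, -0.1]
gripper_width: -0.2
```

Call:
move_arm(rows=[255, 0.02, 0, 0, 0, 0, 0, 255, 0.04, 0, 0, 0, 0, 0, 255, 0.05, 0, 0, 0, 0, 0])

```text
time_s: 15.3
position: [551.7, 40.6, 53.3]
tool_rot: [[0.016, -1.0, 0.0], [-1.0, -0.016, -0.0], [0.0, -0.0, -1.0]]
contact_force: [-0.6, 0.7, -0.2]
gripper_width: -0.3
```

Call:
move_arm(rows=[255, 0.01, 0, 0, 0, 0, 0, 255, 0.02, 0, 0, 0, 0, 0, 255, 0.02, 0, 0, 0, 0, 0])

```text
time_s: 15.55
position: [551.5, 39.5, 53.3]
tool_rot: [[0.016, -1.0, 0.0], [-1.0, -0.016, 0.001], [-0.001, -0.0, -1.0]]
contact_force: [-1.0, 2.2, 0.6]
gripper_width: -0.0
```

Call:
move_arm(rows=[255, 0.01, 0, 0, 0, 0, 0, 255, 0.02, 0, 0, 0, 0, 0, 255, 0.02, 0, 0, 0, 0, 0])

```text
time_s: 15.8
position: [551.5, 39.3, 53.3]
tool_rot: [[0.018, -1.0, -0.0], [-1.0, -0.018, 0.002], [-0.002, 0.0, -1.0]]
contact_force: [-1.2, 6.6, 0.6]
gripper_width: 0.0
```

The gate stopped at TCP y=39.4 against a predicted end stop of 39.5, and the force rose to 6.6 N. I'll retreat clear and check.

Call:
move_arm(rows=[255, -0.3, 0, 0, 0, 0, 0, 255, -0.7, 0, 0, 0, 0, 0, 255, -0.9, 0, -0.3, 0, 0, 0, 255, -0.9, 0, -0.7, 0, 0, 0, 255, -0.9, 0, -1.0, 0, 0, 0])

```text
time_s: 16.22
position: [550.5, 128.8, 154.9]
tool_rot: [[0.02, -1.0, 0.001], [-1.0, -0.02, 0.0], [-0.0, -0.001, -1.0]]
contact_force: [0.4, -0.3, -0.3]
gripper_width: -0.3
```

Call:
move_arm(rows=[255, -0.3, 0, -0.3, 0, 0, 0, 255, -0.6, 0.2, -0.3, 0, 0, 0, 255, -0.9, 0.4, -0.3, 0, 0, 0, 255, -1.0, 0.6, -0.3, 0, 0, 0, 255, -1.0, 0.6, -0.3, 0, 0, 0])

```text
time_s: 16.63
position: [483.8, 229.4, 183.1]
tool_rot: [[0.023, -1.0, -0.004], [-1.0, -0.023, 0.001], [-0.001, 0.004, -1.0]]
contact_force: [-0.4, -0.0, 0.5]
gripper_width: -0.1
```

Run:
```python
from h import *
s=read_state();print(s['time_s'],s['position'],s['contact_force'])
for n,z in(('top',62),('side',62)):
    im=snapshot(n);cv2.imwrite(f'pics/f_{n}.png',im)
    for q,zz in(('gate_post',62),('gate_arm',45),('sample_rack',68),('tube_1',110),('amber_bottle',55),('vial_blue',32)):
        print(n,q,[(round(d['confidence'],2),np.round(d['box'],1).tolist(),np.round(back(n,d['box'][:2],zz))) for d in regions_of(n,q)][:3])
    P=[[627-75*np.sin(f),18+75*np.cos(f),62] for f in(1.3,1.45,1.588)]
    print(np.round(proj(n,P),1).tolist())
    def w(xy,z): return [*(D+xy[0]*np.array([1,YAW])+xy[1]*np.array([-YAW,1])),z]
    print('rack home corners',np.round(proj(n,[w((x,y),68) for x,y in[(-1.5,0),(-161.5,0),(-1.5,270),(-161.5,270)]]),1).tolist())
im=cv2.imread('pics/f_top.png'); print(cv2.cvtColor(im,cv2.COLOR_BGR2GRAY)[155:185:2,244:262])
```

```text
16.6333 [483.80945623 229.35117922 183.09788942] [-0.38825483 -0.03029818  0.54870751]
top gate_post [(0.59, [250.1, 161.2, 3.4, 24.2], array([584.,  21.]))]
top gate_arm [(0.38, [252.3, 160.5, 6.6, 23.2], array([589.,  14.]))]
top sample_rack [(0.91, [294.2, 175.4, 79.7, 50.9], array([ 537., -125.]))]
top tube_1 [(0.29, [349.0, 222.8, 17.7, 20.7], array([ 381., -297.]))]
top amber_bottle [(0.54, [347.6, 224.1, 18.8, 18.7], array([ 378., -302.]))]
top vial_blue [(0.4, [289.4, 177.1, 155.9, 73.9], array([ 535., -111.]))]
[[244.9, 169.9], [248.2, 170.6], [251.3, 170.8]]
rack home corners [[335.4, 149.8], [336.5, 198.1], [253.8, 150.8], [254.3, 199.0]]
side gate_post [(0.63, [221.9, 204.2, 25.4, 15.0], array([565.,  52.]))]
side gate_arm [(0.63, [221.4, 201.4, 34.2, 18.9], array([607.,  -2.]))]
side sample_rack [(0.92, [259.8, 200.4, 89.3, 53.8], array([486., -23.]))]
side tube_1 [(0.55, [261.8, 180.6, 4.3, 14.8], array([511., -71.])), (0.53, [272.4, 176.4, 4.5, 8.9], array([ 507., -126.]))]
side amber_bottle [(0.58, [332.6, 186.9, 22.1, 34.1], array([ 380., -297.])), (0.54, [259.2, 201
[... 726 characters left out ...]
187 190 191 191 193 191]
 [101  99 100 102 104  84  81  83  79  59 139 175 186 189 166 129 118 121]
 [ 86  98  98  98  84  52  38  39  39  33 129 175 185 187 159 130 141 155]
 [ 79  94  95  96  97  59  34  35  33  26 112 173 187 187 191 192 193 188]
 [ 56  76  93  96  97  85  64  46  63  83 117 172 185 190 163 130 118 117]
 [ 62  62  82  99 102 102 102 103 102  98 119 173 189 191 179 138 135 184]
 [ 60  59  57  56  87  95  95  97  98  94 126 177 191 193 194 193 194 191]
 [ 75  77  75  73  89 118 123 123 123 122 152 182 192 195 192 139 115 114]
 [ 88  88  88  87  84 134 146 144 144 141 162 181 188 192 188 141 168 185]
 [ 88  88  87  87  85 115 139 144 143 140 160 178 184 187 189 187 187 184]]
```

The gate arm is a straight bright bar at columns 250–252, square to the fence. The post sits directly behind the rack's end, at columns 249–253 against the end at 254. The rack outline spans columns 254–334 and home predicts 254–336. Handing in.

```bash
python3 -c "
from bench import *
print(read_state()['time_s']); print(hand_in())"
```

```text
17.3333
the job is handed in; nothing more can be done
None
```

The rack is docked in the reader's bay with the gate closed behind it. I handed the job in at 17.3 s; no verdict is reported.

**What I did**
- I pushed the rack's robot-side face to turn it flat against the fence, using 2–5 N.
- I then pushed its left end along the lane into the bumpers. It stopped where predicted, and the force rose to about 9 N.
- The gate post was pushed from behind in two stages. It stopped within about 0.2 mm of the predicted end stop, at 6.6 N.
- Last, I moved the arm clear of everything.

**Last checks**
- **Rack:** its outline matches the home position to about 2 pixels (roughly 5–7 mm). That is coarser than the 3 mm limit, so I rely on the bumper stop for the fit.
- **Gate:** the arm shows square to the fence, with the post directly behind the rack's end.
- **Tubes:** the networks found two of the three at the end. All three were visible and standing in the top picture taken once the rack was home.
- **Bystanders:** the bottle's outline in both views is within about 3 pixels of where it started. The vial was last found in the side view about where it was first measured.
- **Disagreements:** the networks gave some wrong answers in the final look. In the top view they labelled the bottle as a tube and the dock as the vial, and in the side view their gate boxes were merged. I ignored the top-view labels and judged the gate from its pixels.

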